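# Refit the dust pot of the bench cyclone

## Task

The emptied dust pot of the bench cyclone stands on the table. Lift it by its handle, raise it into the collar under the cyclone, feeling with light pressure for the place where its lugs pass up through the slots, then twist it anticlockwise (seen from above) until the lugs ride over their humps and drop into their pockets, and let go so that it hangs locked and level. Never force it, and leave the other things alone.

Things in the scene. Friction and masses are not known exactly. Their poses are not given: they have to be found in the camera images.
- cyclone: Bench cyclone dust separator, fixed: grey base plate (215 x 130 x 14 mm), steel post, grey barrel and clear cone (365 mm high, 82 mm across), aluminium bayonet collar under the cone. Origin on the cyclone's axis at the table top, z up; the post stands 112 mm from the axis along +x, so the pot's handle is worked on the -x side
- mouth (a point): Centre of the collar's underside, 175 mm above the table. Collar 82 mm across; three slots 120 degrees apart, each 0.04 rad wider either way than a lug. A new collar takes the lugs at a pot yaw of cyclone yaw - 1.15 rad; this one has crept 0.0 to 0.45 rad anticlockwise (from above) from there, unmeasured: find by feel. Working loads do not turn it. Lugs blocked by a ledge: the rim stops 4 mm above this point
- seal (a point): Centre of the underside of the soft sprung seal inside the collar, on the axis, 13 mm above the mouth: the rim meets it when the lugs are through the slots (2.6 N at first, 1.2 N more per mm). From there turn anticlockwise: ramps draw the pot up 4 mm between 0.09 and 0.53 rad of turn; level humps follow until 0.88 rad
- locked (a point): Where the rim's centre stands when locked, on the axis, 14.2 mm above the mouth: past the humps the lugs drop 2.8 mm into pockets at 0.88 to 0.97 rad of turn from the slots' centres; 0.97 rad is a hard stop. A locked pot cannot be turned back without pushing it up 2.8 mm
- rim (a point): Centre of the dust pot's open top, 75 mm above its underside. The pot is aluminium, 0.25 kg, body 65 mm and neck 56 mm across, with three lugs of 8 mm width on the neck (tips on a 35 mm radius, 4 to 9 mm below the rim), one of them straight opposite the handle. x axis: from the handle to the pot's centre (the handle points to -x); z up
- handle (a point): Middle of the place to grip on the pot's black handle: level bar with flat sides, 18 mm wide, 22 mm high, 94 mm long along the pot's x axis, here 115 mm from the pot's centre line and 36 mm above its underside (39 mm below the rim). Hold it firmly from above across its width. Turning takes under 5 N here; over 10 N, up or against the stop, is forcing it
- enamel: Bystander: blue enamel paint pot, 32 mm across, 42 mm high; origin under its centre
- glue: Bystander: white glue bottle with green spout, 31 mm across, 84 mm high; origin under its centre
- tape: Bystander: roll of masking tape lying flat, 102 mm across, 25 mm high; origin under its centre

How it is judged:
By the outcome, as a careful person would: the job done as asked, in the order asked, and still so for the second after the job is handed in, with the robot touching nothing.
It also fails if it takes over 64 s, if anything falls off the work surface, if the arm or the gripper's body presses on something with over 40 N, if the wrist force passes 120 N, or if a joint passes its speed limit or range.

## Robot

A 6-joint arm with a two-finger parallel gripper is mounted at the origin on the work surface; the furniture and walls round the work are solid. World frame = base frame: x ahead of the robot, y to its left, z up, the work surface at z = 0. Lengths are in m, angles in degrees, forces in N, time in s.
With the tool pointing down it reaches from about 0.425 to 0.95 m from the base axis. Payload 14.7 kg.
Tool frame: the origin (TCP) lies where the fingers leave the gripper's body, on its centre line; the fingertips stand 73 mm ahead of it and the grasp point (between the pads) lies 54 mm ahead of it (ctrl.tcp_to_grasp is the distance from the TCP to the grasp point, in m); z points along the fingers, y is the line along which they close (so a half turn about z gives the same grasp; the last joint's range is limited). The gripper opens to 85 mm and grips with 20 to 120 N. Pads are 22 mm wide; open, the fingers measure 114 mm over their backs; the gripper's body (76 mm by 85 mm) begins 54 mm behind the grasp point. The pads swing forward as they close: fully open they stand 13 mm farther back than shut.
Start: joints at [-71.196, 27.513, 91.461, -0, 61.026, -2.67], TCP at [0.238, -0.605, 0.304] pointing down, gripper open.
Joint ranges: [-157.49, 157.49], [-46.99, 117.5], [13.45, 153.17], [-89.5, 269.5], [5.16, 153.95], [-167.48, 167.48]. Speed limits (degrees/s): [108.29, 108.29, 136.94, 172.46, 172.46, 172.46].

## Interface

Orientations are given as a 3x3 rotation matrix whose columns are the frame's x, y, z axes.
In Python, from station import ctrl gives the robot as it stands.
- The arm moves only by the tool carry_out, never from a script. Its argument "commands" is a list of rows, each an object of numbers: "dx", "dy", "dz": the shift along the tool's x, y, z in units of 750 mm (1.0 is 750 mm); "rx", "ry", "rz": the turn, a rotation vector about the tool's x, y, z in units of 90 degrees (1.0 is 90 degrees). In form: [{"dx": .., "dy": .., "dz": .., "rx": .., "ry": .., "rz": ..}, ...]. A call has 1 to 20 rows; each row is the pose to reach, as a shift and turn from the pose commanded when the call began, along the tool's axes at that moment; what a row does not reach only later rows make up. A row lasts 1/12 s, in which the tool goes at most 41.7 mm and 7.16 degrees, less where a joint would pass 70% of its speed; a pose out of reach is approached as far as the arm can. A call with a number of a shift or a turn outside -1 to 1 is refused whole. A call with a gripper value outside its range is refused whole. "grip" is the finger opening in mm, from 0 to 85.4, set as the call begins (left out, the last holds). The fingers move at their own pace and stop on an object; "grip_force" is the grip in N (left out, the last holds). Time passes only in rows, so rows that repeat a pose let the fingers close. It gives the time, the measured TCP pose, the force, the opening and the grip force at its end, in the units of the state.
- ctrl.state(): the state, without advancing time (a new reading comes with each control period).
- ctrl.grab_frame(name): name is "scene" or "top"; returns (picture, depth): 480x640x3 uint8, blue, green, red; 480x640 float32, m along the optical axis (not along the pixel's ray), 0 where there is no reading.
- ctrl.camera_model(name): a dict with "K" (3x3 intrinsics, pixels), "R" (3x3) and "t" (3): a world point X has camera coordinates R X + t. Camera axes: x right, y down, z forward; pixel columns grow to the right and rows downward; lengths in m; the calibration is good to about 2 mm. A picture is of the moment at which its call begins. camera_model takes no time and is no camera call.
- ctrl.hand_in(): hands the job in; it is judged then, once.
The state is a dict: "t": time; "q": joint angles; "qvel": joint speeds; "tau": joint torques, N m; "eef_pos": TCP position; "ee_rot": TCP orientation; "ft_force": force on the tool from outside, world axes, zero at the start; "ft_torque": the same for the moment, N m; "width": finger opening in m; "grip_force": force on a finger pad.
Only numpy, scipy, OpenCV 4.12 (cv2) and the standard library are available. Lean on these libraries where they do the work, as an engineer would, in place of code of your own. Each camera call takes 0.05 s, during which the arm holds its last target. There are 200 camera calls.

## Working session

There is one attempt and no reset: what is moved stays moved. The work goes in short steps, Python scripts to look and compute and a tool call to move; the robot and the scene stay as the last step left them, time stands still between calls to the robot, and variables do not carry over. Pictures are saved under pics/ and viewed, at most 10 in all, crops included, and the job is handed in when it is done.

Besides the shell and the picture viewer there is one more tool, called after "Call:" by a JSON object that holds its "api" and its "payload". carry_out: Moves the arm, as the interface text tells. Shifts and turns lie within -1 to 1; 1 stands for 750 mm of shift or 90 degrees of turn. Its arguments: {"type":"object","properties":{"commands":{"type":"array"},"grip":{"type":"number"},"grip_force":{"type":"number"}},"required":["commands"]}

```bash
mkdir -p pics; ls; python3 - <<'E'
from station import ctrl
import cv2,numpy as np
for n in("scene","top"):
    p,d=ctrl.grab_frame(n);cv2.imwrite(f"pics/{n}0.png",p);np.save(f"pics/{n}0.npy",d)
    m=ctrl.camera_model(n);print(n,np.round(m["K"],1).tolist(),np.round(m["R"],3).tolist(),np.round(m["t"],3),-m["R"].T@m["t"])
s=ctrl.state();print(s)
E
```

```text
pics
scene [[570.4, 0.0, 326.8], [0.0, 570.4, 239.7], [0.0, 0.0, 1.0]] [[-0.826, -0.564, -0.02], [-0.307, 0.477, -0.823], [0.474, -0.674, -0.567]] [0.461 0.26  0.945] [0.01298044 0.77244538 0.75875186]
top [[601.8, 0.0, 332.6], [0.0, 601.8, 237.4], [0.0, 0.0, 1.0]] [[-0.001, -1.0, -0.027], [-0.987, 0.006, -0.163], [0.163, 0.026, -0.986]] [0.042 0.537 1.025] [0.36238922 0.01178955 1.09991083]
{'t': 0.1, 'q': array([-7.11944990e+01,  2.75466682e+01,  9.14900271e+01,  1.30825002e-03,
        6.10267510e+01, -2.66938935e+00]), 'qvel': array([ 0.13512149, -0.03224648, -0.11609593,  0.12824373, -0.07148346,
        0.01368064]), 'tau': array([-4.90102211e-04, -9.52258086e+01, -4.31042898e+01, -1.39797894e-04,
        5.28593286e-03, -2.86337354e-05]), 'eef_pos': array([ 0.23789811, -0.60458742,  0.30333266]), 'ee_rot': array([[ 9.30582162e-01,  3.66082950e-01, -3.38051538e-04],
       [ 3.66083099e-01, -9.30581567e-01,  1.05467482e-03],
       [ 7.15139411e-05, -1.10521653e-03, -9.99999387e-01]]), 'ft_force': array([-0.1466029 ,  1.18544477, -0.4496681 ]), 'ft_torque': array([-0.05570722,  0.00148701, -0.03131078]), 'grip_force': 0.0, 'width': 0.08554706107429412}
```

View pics/scene0.png

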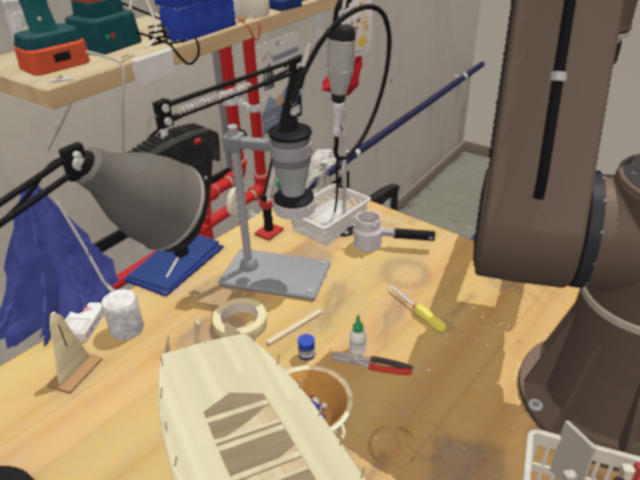

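View pics/top0.png

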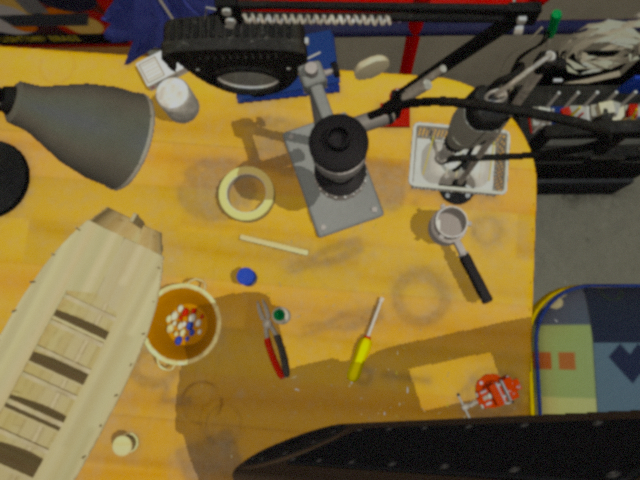

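The scene view shows the cyclone (collar near 294,200), its base plate (275,275) and the pot (368,232) with its handle pointing right to (435,235). The top view shows the cyclone cap at (338,145), the plate corners at about (383,210), (319,235) and (286,130), the pot rim at (450,225), and the handle end at (488,300).

```bash
cat > h.py <<'E'
import numpy as np,cv2
from station import ctrl
def pts(n,d):
    m=ctrl.camera_model(n);v,u=np.indices(d.shape)
    r=np.stack([u,v,np.ones_like(u)],-1)@np.linalg.inv(m["K"]).T
    return (r*d[...,None]-m["t"])@m["R"]
def ray(n,uv,z):
    m=ctrl.camera_model(n);C=-m["R"].T@m["t"]
    r=(np.c_[np.atleast_2d(uv),np.ones(len(np.atleast_2d(uv)))]@np.linalg.inv(m["K"]).T)@m["R"]
    return C+r*((z-C[2])/r[:,2])[:,None]
def proj(n,X):
    m=ctrl.camera_model(n);c=m["R"]@X+m["t"];c=m["K"]@c;return c[:2]/c[2]
def circ(P):
    A=np.c_[2*P,np.ones(len(P))];s=np.linalg.lstsq(A,(P**2).sum(1),rcond=None)[0]
    return s[:2],np.sqrt(s[2]+s[:2]@s[:2])
E
python3 - <<'E'
from h import *
for n,boxes in(("top",[(425,195,510,310),(270,60,400,245)]),("scene",[(345,205,445,255),(210,110,340,305)])):
    p=cv2.imread(f"pics/{n}0.png");d=np.load(f"pics/{n}0.npy");X=pts(n,d)
    for i,(a,b,c,e) in enumerate(boxes):
        k=4 if i==0 else 3
        cv2.imwrite(f"pics/{n}c{i}.png",cv2.resize(p[b:e,a:c],None,fx=k,fy=k,interpolation=cv2.INTER_CUBIC))
a=cv2.imread("pics/topc0.png");b=cv2.imread("pics/topc1.png")
h=max(a.shape[0],b.shape[0]);f=lambda q:cv2.copyMakeBorder(q,0,h-q.shape[0],0,0,0)
cv2.imwrite("pics/topc.png",np.hstack([f(a),f(b)]))
d=np.load("pics/top0.npy");X=pts("top",d)
print("valid",(d>0).mean())
for uv in[(450,215),(450,208),(450,225),(480,285),(470,265),(338,130),(300,200),(370,205),(340,225),(245,275),(440,285)]:print(uv,X[uv[1],uv[0]].round(4))
# cap points
for lo,hi in((.3,.33),(.33,.36),(.36,.39),(.39,.42)):
    w=X[60:215,300:385].reshape(-1,3);w=w[(w[:,2]>lo)&(w[:,2]<hi)];print(lo,len(w),w.mean(0).round(4) if len(w) else '',np.ptp(w,axis=0) if len(w) else '')
E
```

```text
valid 0.9961100260416667
(450, 215) [ 0.5845 -0.1761  0.0028]
(450, 208) [ 0.5838 -0.1653  0.0679]
(450, 225) [ 0.5658 -0.1756  0.0021]
(480, 285) [ 0.4512 -0.2167  0.0452]
(470, 265) [ 0.4866 -0.2013  0.0427]
(338, 130) [0.629  0.0248 0.3472]
(300, 200) [0.6153 0.1023 0.0015]
(370, 205) [ 0.6026 -0.0282  0.0112]
(340, 225) [0.5653 0.0274 0.0121]
(245, 275) [0.4709 0.1959 0.0395]
(440, 285) [ 4.553e-01 -1.542e-01 -4.000e-04]
0.3 1641 [0.6737 0.0335 0.3169] [0.17300855 0.11610657 0.02984173]
0.33 2770 [0.6184 0.0266 0.3429] [0.15382009 0.08385485 0.02998149]
0.36 251 [0.6228 0.0097 0.3698] [0.04252825 0.06792899 0.02966763]
0.39 81 [ 0.6362 -0.0284  0.3978] [0.01365565 0.01069989 0.01604302]
```

View pics/topc.png

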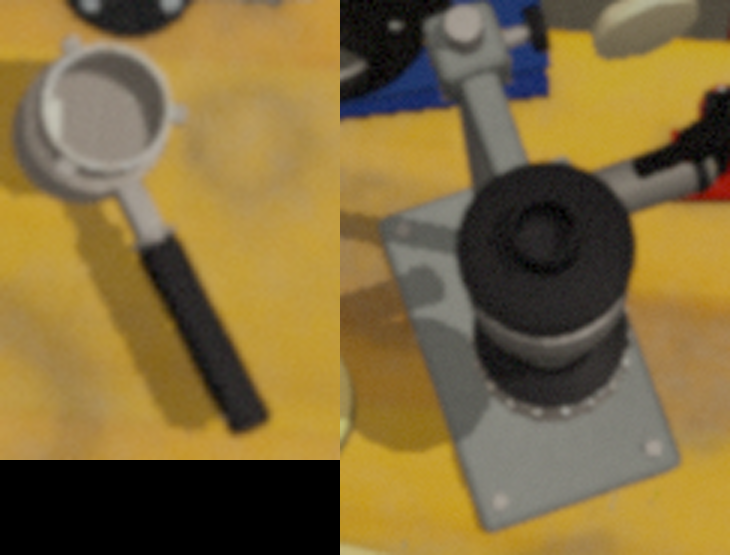

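View pics/scenec1.png

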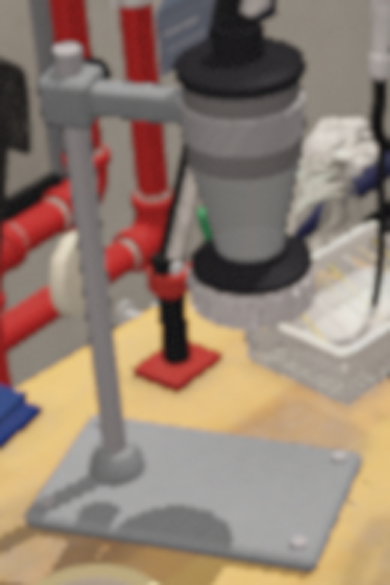

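The crops show the pot rim at about (451,222) with the handle to (487,300), the cap disc at about (339,143), and the plate corners at (383,214), (319,237) and (283,134). In the scene crop, the collar is the ring at about (293,207) full-frame.

```bash
python3 - <<'E'
from h import *
p=cv2.imread("pics/top0.png");d=np.load("pics/top0.npy");X=pts("top",d)
ps=cv2.imread("pics/scene0.png");ds=np.load("pics/scene0.npy");Xs=pts("scene",ds)
c=ray("top",[(382.7,214.3),(319,236.7),(283.3,134)],.014);print(c.round(4),np.linalg.norm(c[0]-c[1]))
v=c[2]-c[1];w=c[0]-c[1];print("yaw",np.degrees(np.arctan2(v[1],v[0])),np.degrees(np.arctan2(w[1],w[0]))+90,np.linalg.norm(v))
yaw=np.arctan2(v[1],v[0])
print("plate mid",(c[2]+c[0])/2)
# cap disc
m=np.zeros(d.shape,np.uint8);g=p.max(2)
m[105:185,305:385]=((g<75)&(X[...,2]>.32))[105:185,305:385]*255
m=cv2.morphologyEx(m,cv2.MORPH_OPEN,np.ones((9,9)))
k=max(cv2.findContours(m,0,1)[0],key=cv2.contourArea)
e=cv2.fitEllipse(k);print("cap ell",e);z=np.median(X[...,2][m>0]);print("z",z, ray("top",e[0],z), circ(ray("top",k[:,0],z)[:,:2]))
# collar scene depth
for lo,hi in((.17,.18),(.18,.19),(.19,.2),(.2,.215),(.3,.32),(.32,.335)):
    q=Xs[100:225,265:325].reshape(-1,3);q=q[(q[:,2]>lo)&(q[:,2]<hi)]
    q=q[np.hypot(q[:,0]-.62,q[:,1]-.02)<.09]
    if len(q)>10:print("collar",lo,len(q),circ(q[:,:2]))
# post top
q=X[40:110,290:330].reshape(-1,3);print("postz",np.sort(q[:,2])[-20:].round(3))
# pot rim
R=(X[...,2]>.066)&(X[...,2]<.085);mm=np.zeros(d.shape,bool);mm[195:250,425:475]=R[195:250,425:475]
k=np.argwhere(mm)[:,::-1];print(len(k))
h=cv2.convexHull(k.astype(np.int32));print("rim",circ(X[mm][:,:2]),cv2.minEnclosingCircle(h))
a=cv2.convertScaleAbs(mm*255)
e=[(x,y) for x,y in k]
# lugs: farthest
# handle
b=np.zeros(d.shape,np.uint8);b[240:310,455:500]=((g<60)&(X[...,2]>.03))[240:310,455:500]*255
k=max(cv2.findContours(b,0,1)[0],key=cv2.contourArea)
r=cv2.minAreaRect(k);print("handle",r);bx=cv2.boxPoints(r);W=ray("top",bx,.047);print(W.round(4));
W2=ray("top",k[:,0],.047)[:,:2].astype(np.float32);print("hworld",cv2.minAreaRect(W2),np.median(X[b>0],axis=0))
# bystander/obstacle heights near pot, tool in tray
q=X[60:200,405:515].reshape(-1,3);q=q[q[:,2]<.6]
for x0 in np.arange(.6,.86,.04):
    t=q[(q[:,0]>=x0)&(q[:,0]<x0+.04)]
    if len(t):print(round(x0,2),t[:,1].min().round(3),t[:,1].max().round(3),t[:,2].max().round(3),[ (t[(t[:,1]>y)&(t[:,1]<y+.04)][:,2].max(initial=-1)).round(3) for y in np.arange(-.28,-.08,.04)])
E
```

```text
[[ 0.5844 -0.0512  0.014 ]
 [ 0.5433  0.0659  0.014 ]
 [ 0.7403  0.1338  0.014 ]] 0.12402965069486406
yaw 19.031804443673195 19.32361317497694 0.20829812020852317
plate mid [0.66232554 0.04130013 0.014     ]
cap ell ((337.8182067871094, 142.73712158203125), (56.93285369873047, 58.136959075927734), 67.00863647460938)
z 0.34335449867978296 [[0.61296244 0.0251125  0.3433545 ]] (array([0.6132683 , 0.02515788]), np.float64(0.03838852619017103))
collar 0.17 68 (array([0.61524371, 0.02600845]), np.float64(0.03959775371164159))
collar 0.18 194 (array([0.61538906, 0.02539973]), np.float64(0.04065919285232814))
collar 0.19 215 (array([0.61614362, 0.0249243 ]), np.float64(0.04085749381016301))
collar 0.2 548 (array([0.61366917, 0.02787471]), np.float64(0.03132828593953992))
collar 0.3 514 (array([0.61831022, 0.02313598]), np.float64(0.040460438006109815))
collar 0.32 268 (array([0.61491181, 0.026174  ]), np.float64(0.035173915755121465))
postz [0.339 0.339 0.34  0.34  0.34  0.34  0.34  0.34  0.341 0.341 1.1   1.1
 1.1   1.1   1.1   1.1   1.1   1.1   1.1   1.1  ]
254
rim (array([ 0.55875131, -0.
[... 612 characters left out ...]
 0.486 [np.float64(0.203), np.float64(0.203), np.float64(0.486), np.float64(0.056), np.float64(0.464)]
0.68 -0.302 -0.095 0.063 [np.float64(0.062), np.float64(0.057), np.float64(0.058), np.float64(0.063), np.float64(0.061)]
0.72 -0.304 -0.096 0.063 [np.float64(0.06), np.float64(-1.0), np.float64(0.063), np.float64(0.062), np.float64(0.061)]
0.76 -0.304 -0.084 0.246 [np.float64(-1.0), np.float64(-1.0), np.float64(0.245), np.float64(0.246), np.float64(0.214)]
0.8 -0.229 -0.119 0.005 [np.float64(-1.0), np.float64(0.004), np.float64(0.005), np.float64(0.005), np.float64(0.003)]
0.84 -0.219 -0.098 0.004 [np.float64(-1.0), np.float64(0.001), np.float64(0.004), np.float64(0.001), np.float64(0.004)]
```

```bash
cat >> h.py <<'E'
def plan(pos,yaw,base=None):
    s=ctrl.state();R=s["ee_rot"];p=s["eef_pos"] if base is None else np.array(base[0])
    y=np.degrees(np.arctan2(R[1,0],R[0,0])) if base is None else base[1]
    a=np.radians(y);R=np.array([[np.cos(a),np.sin(a),0],[np.sin(a),-np.cos(a),0],[0,0,-1]])
    return (R.T@(np.array(pos)-p)/.75).round(4),round(-(yaw-y)/90,4)
E
python3 - <<'E'
from h import *
print(plan((.4542,-.2132,.16),24.5))
E
```

```text
(array([ 0.4594, -0.38  ,  0.1911]), np.float64(-0.0336))
```

Call:
{"api": "carry_out", "payload": {"commands": [{"dx": 0.4594,"dy": -0.38,"dz": 0.0,"rz": -0.0336},{"dx": 0.4594,"dy": -0.38,"dz": 0.0,"rz": -0.0336},{"dx": 0.4594,"dy": -0.38,"dz": 0.0,"rz": -0.0336},{"dx": 0.4594,"dy": -0.38,"dz": 0.0,"rz": -0.0336},{"dx": 0.4594,"dy": -0.38,"dz": 0.0,"rz": -0.0336},{"dx": 0.4594,"dy": -0.38,"dz": 0.0,"rz": -0.0336},{"dx": 0.4594,"dy": -0.38,"dz": 0.0,"rz": -0.0336},{"dx": 0.4594,"dy": -0.38,"dz": 0.0,"rz": -0.0336},{"dx": 0.4594,"dy": -0.38,"dz": 0.0,"rz": -0.0336},{"dx": 0.4594,"dy": -0.38,"dz": 0.0,"rz": -0.0336},{"dx": 0.4594,"dy": -0.38,"dz": 0.0,"rz": -0.0336},{"dx": 0.4594,"dy": -0.38,"dz": 0.1,"rz": -0.0336},{"dx": 0.4594,"dy": -0.38,"dz": 0.191,"rz": -0.0336},{"dx": 0.4594,"dy": -0.38,"dz": 0.191,"rz": -0.0336},{"dx": 0.4594,"dy": -0.38,"dz": 0.191,"rz": -0.0336},{"dx": 0.4594,"dy": -0.38,"dz": 0.191,"rz": -0.0336}], "grip": 60}}

```text
schema error: expected keys dx, dy, dz, rx, ry, rz
```

```bash
python3 - <<'E'
from h import *
s=ctrl.state();print(s["t"],s["eef_pos"],s["ee_rot"].round(4).tolist(),s["ft_force"],s["q"].round(1),s["width"])
print(plan((.4542,-.2132,.09),24.5))
p,d=ctrl.grab_frame("scene");cv2.imwrite("pics/s1.png",cv2.resize(p[120:320,280:480],None,fx=3,fy=3))
E
```

```text
0.1 [ 0.23789811 -0.60458742  0.30333266] [[0.9306, 0.3661, -0.0003], [0.3661, -0.9306, 0.0011], [0.0001, -0.0011, -1.0]] [-0.1466029   1.18544477 -0.4496681 ] [-71.2  27.5  91.5   0.   61.   -2.7] 0.08554706107429412
(array([ 0.4594, -0.38  ,  0.2844]), np.float64(-0.0336))
```

View pics/s1.png

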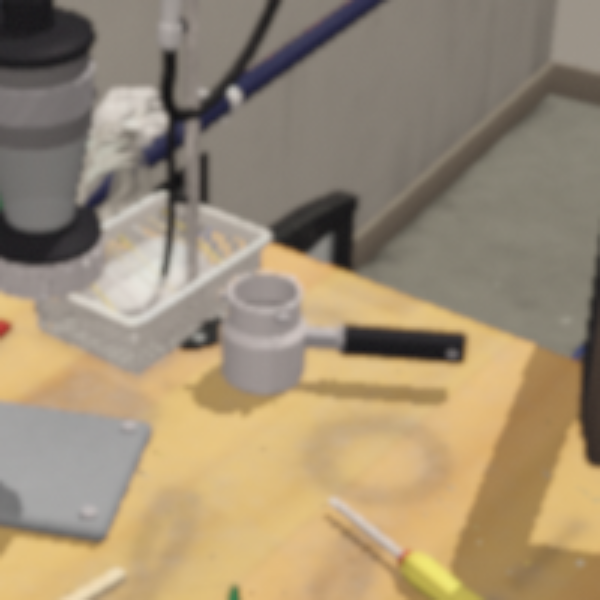

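The move was refused because every row needs all six keys. The picture still shows the pot upright at (367,232), with its handle free out to (434,235).

Call:
{"api": "carry_out", "payload": {"commands": [{"dx": 0.4594,"dy": -0.38,"dz": 0,"rx": 0,"ry": 0,"rz": -0.0336},{"dx": 0.4594,"dy": -0.38,"dz": 0,"rx": 0,"ry": 0,"rz": -0.0336},{"dx": 0.4594,"dy": -0.38,"dz": 0,"rx": 0,"ry": 0,"rz": -0.0336},{"dx": 0.4594,"dy": -0.38,"dz": 0,"rx": 0,"ry": 0,"rz": -0.0336},{"dx": 0.4594,"dy": -0.38,"dz": 0,"rx": 0,"ry": 0,"rz": -0.0336},{"dx": 0.4594,"dy": -0.38,"dz": 0,"rx": 0,"ry": 0,"rz": -0.0336},{"dx": 0.4594,"dy": -0.38,"dz": 0,"rx": 0,"ry": 0,"rz": -0.0336},{"dx": 0.4594,"dy": -0.38,"dz": 0,"rx": 0,"ry": 0,"rz": -0.0336},{"dx": 0.4594,"dy": -0.38,"dz": 0,"rx": 0,"ry": 0,"rz": -0.0336},{"dx": 0.4594,"dy": -0.38,"dz": 0,"rx": 0,"ry": 0,"rz": -0.0336},{"dx": 0.4594,"dy": -0.38,"dz": 0,"rx": 0,"ry": 0,"rz": -0.0336},{"dx": 0.4594,"dy": -0.38,"dz": 0.05,"rx": 0,"ry": 0,"rz": -0.0336},{"dx": 0.4594,"dy": -0.38,"dz": 0.1,"rx": 0,"ry": 0,"rz": -0.0336},{"dx": 0.4594,"dy": -0.38,"dz": 0.15,"rx": 0,"ry": 0,"rz": -0.0336},{"dx": 0.4594,"dy": -0.38,"dz": 0.191,"rx": 0,"ry": 0,"rz": -0.0336},{"dx": 0.4594,"dy": -0.38,"dz": 0.191,"rx": 0,"ry": 0,"rz": -0.0336},{"dx": 0.4594,"dy": -0.38,"dz": 0.191,"rx": 0,"ry": 0,"rz": -0.0336}], "grip": 60}}

```text
t: 1.57
eef_pos: [0.4536, -0.2131, 0.1599]
ee_rot: [[0.91, 0.415, -0.003], [0.415, -0.91, 0.002], [-0.002, -0.003, -1.0]]
ft_force: [1.2, 0.2, 0.9]
width: 0.0602
grip_force: 0.0
```

```bash
python3 - <<'E'
from h import *
s=ctrl.state();print(s["t"],s["eef_pos"],s["ee_rot"].round(4).tolist(),s["ft_force"],s["q"].round(1),s["width"])
print(plan((.4542,-.2132,.09),24.5))
E
```

```text
1.5667 [ 0.45355027 -0.21311961  0.15993221] [[0.91, 0.4147, -0.0031], [0.4147, -0.91, 0.0017], [-0.0021, -0.0028, -1.0]] [1.21746521 0.18247962 0.88115613] [-28.6  27.8 118.   -0.   34.3  36.9] 0.06023462219848695
(array([0.0007, 0.0005, 0.0932]), np.float64(-0.0))
```

Call:
{"api": "carry_out", "payload": {"commands": [{"dx": 0,"dy": 0,"dz": 0.04,"rx": 0,"ry": 0,"rz": 0},{"dx": 0,"dy": 0,"dz": 0.07,"rx": 0,"ry": 0,"rz": 0},{"dx": 0,"dy": 0,"dz": 0.0933,"rx": 0,"ry": 0,"rz": 0},{"dx": 0,"dy": 0,"dz": 0.0933,"rx": 0,"ry": 0,"rz": 0},{"dx": 0,"dy": 0,"dz": 0.0933,"rx": 0,"ry": 0,"rz": 0}]}}

```text
t: 1.98
eef_pos: [0.4549, -0.214, 0.0921]
ee_rot: [[0.91, 0.415, 0.001], [0.415, -0.91, -0.0], [0.001, 0.001, -1.0]]
ft_force: [0.6, -0.0, -0.1]
width: 0.0603
grip_force: 0.0
```

Call:
{"api": "carry_out", "payload": {"commands": [{"dx": 0,"dy": 0,"dz": 0,"rx": 0,"ry": 0,"rz": 0},{"dx": 0,"dy": 0,"dz": 0,"rx": 0,"ry": 0,"rz": 0},{"dx": 0,"dy": 0,"dz": 0,"rx": 0,"ry": 0,"rz": 0},{"dx": 0,"dy": 0,"dz": 0,"rx": 0,"ry": 0,"rz": 0},{"dx": 0,"dy": 0,"dz": 0,"rx": 0,"ry": 0,"rz": 0},{"dx": 0,"dy": 0,"dz": 0,"rx": 0,"ry": 0,"rz": 0},{"dx": 0,"dy": 0,"dz": 0,"rx": 0,"ry": 0,"rz": 0},{"dx": 0,"dy": 0,"dz": 0,"rx": 0,"ry": 0,"rz": 0}], "grip": 5, "grip_force": 90}}

```text
t: 2.65
eef_pos: [0.4547, -0.2139, 0.0913]
ee_rot: [[0.91, 0.414, 0.001], [0.414, -0.91, -0.001], [0.001, 0.001, -1.0]]
ft_force: [-2.7, -2.9, 7.9]
width: 0.0164
grip_force: 88.3
```

Call:
{"api": "carry_out", "payload": {"commands": [{"dx": 0,"dy": 0,"dz": -0.01,"rx": 0,"ry": 0,"rz": 0},{"dx": 0,"dy": 0,"dz": -0.03,"rx": 0,"ry": 0,"rz": 0},{"dx": 0,"dy": 0,"dz": -0.06,"rx": 0,"ry": 0,"rz": 0},{"dx": 0,"dy": 0,"dz": -0.08,"rx": 0,"ry": 0,"rz": 0},{"dx": 0,"dy": 0,"dz": -0.08,"rx": 0,"ry": 0,"rz": 0},{"dx": 0,"dy": 0,"dz": -0.08,"rx": 0,"ry": 0,"rz": 0},{"dx": 0,"dy": 0,"dz": -0.08,"rx": 0,"ry": 0,"rz": 0}]}}

```text
t: 3.23
eef_pos: [0.4539, -0.2133, 0.1503]
ee_rot: [[0.91, 0.415, -0.001], [0.415, -0.91, 0.0], [-0.0, -0.0, -1.0]]
ft_force: [0.4, -0.2, -0.8]
width: 0.0163
grip_force: 88.0
```

```bash
cat >> h.py <<'E'
def st():
    s=ctrl.state();R=s["ee_rot"];print(round(s["t"],2),s["eef_pos"].round(4),"yaw",np.degrees(np.arctan2(R[1,0],R[0,0])).round(2),"tilt",R[:2,2].round(4),"F",s["ft_force"].round(1),"T",s["ft_torque"].round(2),"w",s["width"].round(4),s["q"].round(1))
    return s
E
python3 - <<'E'
from h import *
s=st()
d=ctrl.grab_frame("top")[1];p,ds=ctrl.grab_frame("scene");cv2.imwrite("pics/s2.png",cv2.resize(p[120:320,280:480],None,fx=3,fy=3))
X=pts("top",d);Xs=pts("scene",ds);c=np.array([.5588,-.1655])
for Y in (X,Xs):
    q=Y.reshape(-1,3);q=q[(np.hypot(*(q[:,:2]-c).T)<.036)&(q[:,2]>.127)&(q[:,2]<.146)];print(len(q),circ(q[:,:2]),q[:,2].max())
    A=np.c_[q[:,:2]-c,np.ones(len(q))];print(np.linalg.lstsq(A,q[:,2],rcond=None)[0])
E
```

```text
Traceback (most recent call last):
  File "h.py", line 22, in st
    s=ctrl.state();R=s["ee_rot"];print(round(s["t"],2),s["eef_pos"].round(4),"yaw",np.degrees(np.arctan2(R[1,0],R[0,0])).round(2),"tilt",R[:2,2].round(4),"F",s["ft_force"].round(1),"T",s["ft_torque"].round(2),"w",s["width"].round(4),s["q"].round(1))
                                                                                                                                                                                                                     ^^^^^^^^^^^^^^^^
AttributeError: 'float' object has no attribute 'round'
```

```bash
sed -i 's/s\["width"\].round(4)/round(s["width"],4)/' h.py
python3 - <<'E'
from h import *
s=st()
d=ctrl.grab_frame("top")[1];p,ds=ctrl.grab_frame("scene");cv2.imwrite("pics/s2.png",cv2.resize(p[120:320,280:480],None,fx=3,fy=3))
X=pts("top",d);Xs=pts("scene",ds);c=np.array([.5588,-.1655])
for Y in (X,Xs):
    q=Y.reshape(-1,3);q=q[(np.hypot(*(q[:,:2]-c).T)<.036)&(q[:,2]>.127)&(q[:,2]<.146)];print(len(q),circ(q[:,:2]),q[:,2].max())
    A=np.c_[q[:,:2]-c,np.ones(len(q))];print(np.linalg.lstsq(A,q[:,2],rcond=None)[0])
E
```

```text
3.23 [ 0.4539 -0.2133  0.1503] yaw 24.5 tilt [-0.0005  0.0003] F [ 0.4 -0.2 -0.8] T [-0.11  0.28  0.04] w 0.0163 [-28.6  28.8 118.4   0.   32.8  36.9]
213 (array([ 0.55783893, -0.16469923]), np.float64(0.027186271236420544)) 0.13505094272915466
[ 0.00049223 -0.00395167  0.13028692]
139 (array([ 0.5579255 , -0.16376025]), np.float64(0.02690046487237409)) 0.13445010255628917
[-0.00116141 -0.00445707  0.13025308]
```

View pics/s2.png

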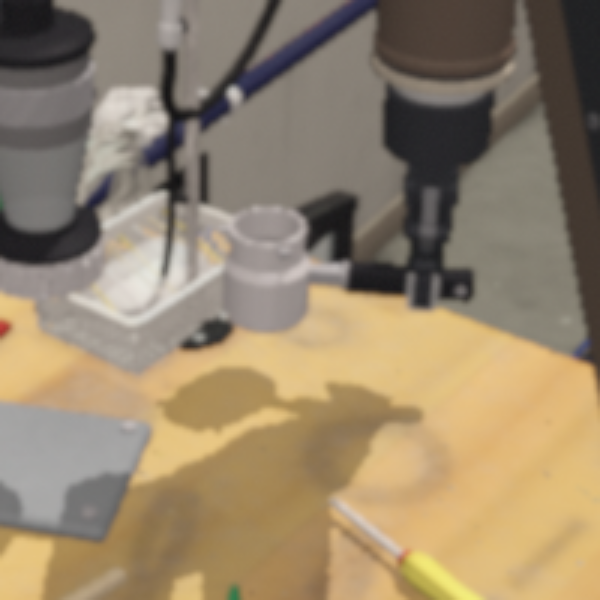

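The picture shows the pot held level by its handle, clear of the table, with its rim at about (369,195). Its centre is 115 mm from the TCP, as expected.

```bash
cat >> h.py <<'E'
AX=np.array([.6157,.0243])
def rows(targets,base):
    for p,y in targets:
        a,b=plan(p,y,base);print(dict(dx=float(a[0].round(4)),dy=float(a[1].round(4)),dz=float(a[2].round(4)),rx=0,ry=0,rz=float(round(b,4))))
def at(yaw,rimz,ax=AX):
    a=np.radians(yaw);return (*(ax-.115*np.array([np.cos(a),np.sin(a)])),rimz+.0163),yaw
E
python3 - <<'E'
from h import *
print(at(-48,.165))
B=((.4542,-.2132,.15),24.5)
rows([((.418,-.2132,.178),24.5),((.463,-.01,.178),-12),at(-48,.165)],B)
rows([at(-48,.165)],((.463,-.01,.178),-12))
E
```

```text
((np.float64(0.5387499802687313), np.float64(0.10976165492990034), 0.18130000000000002), -48)
{'dx': -0.0439, 'dy': -0.02, 'dz': -0.0373, 'rx': 0, 'ry': 0, 'rz': -0.0}
{'dx': 0.123, 'dy': -0.2417, 'dz': -0.0373, 'rx': 0, 'ry': 0, 'rz': 0.4056}
{'dx': 0.2812, 'dy': -0.3451, 'dz': -0.0417, 'rx': 0, 'ry': 0, 'rz': 0.8056}
{'dx': 0.0656, 'dy': -0.1772, 'dz': -0.0044, 'rx': 0, 'ry': 0, 'rz': 0.4}
```

Call:
{"api": "carry_out", "payload": {"commands": [{"dx": -0.022,"dy": -0.01,"dz": -0.0373,"rx": 0,"ry": 0,"rz": 0},{"dx": -0.0439,"dy": -0.02,"dz": -0.0373,"rx": 0,"ry": 0,"rz": 0},{"dx": -0.02,"dy": -0.05,"dz": -0.0373,"rx": 0,"ry": 0,"rz": 0.06},{"dx": 0.01,"dy": -0.09,"dz": -0.0373,"rx": 0,"ry": 0,"rz": 0.13},{"dx": 0.04,"dy": -0.13,"dz": -0.0373,"rx": 0,"ry": 0,"rz": 0.2},{"dx": 0.07,"dy": -0.17,"dz": -0.0373,"rx": 0,"ry": 0,"rz": 0.27},{"dx": 0.1,"dy": -0.21,"dz": -0.0373,"rx": 0,"ry": 0,"rz": 0.34},{"dx": 0.123,"dy": -0.2417,"dz": -0.0373,"rx": 0,"ry": 0,"rz": 0.4056},{"dx": 0.149,"dy": -0.259,"dz": -0.038,"rx": 0,"ry": 0,"rz": 0.47},{"dx": 0.175,"dy": -0.276,"dz": -0.039,"rx": 0,"ry": 0,"rz": 0.54},{"dx": 0.201,"dy": -0.293,"dz": -0.04,"rx": 0,"ry": 0,"rz": 0.61},{"dx": 0.228,"dy": -0.31,"dz": -0.0417,"rx": 0,"ry": 0,"rz": 0.68},{"dx": 0.255,"dy": -0.328,"dz": -0.0417,"rx": 0,"ry": 0,"rz": 0.75},{"dx": 0.2812,"dy": -0.3451,"dz": -0.0417,"rx": 0,"ry": 0,"rz": 0.8056},{"dx": 0.2812,"dy": -0.3451,"dz": -0.0417,"rx": 0,"ry": 0,"rz": 0.8056},{"dx": 0.2812,"dy": -0.3451,"dz": -0.0417,"rx": 0,"ry": 0,"rz": 0.8056},{"dx": 0.2812,"dy": -0.3451,"dz": -0.0417,"rx": 0,"ry": 0,"rz": 0.8056}]}}

```text
t: 4.75
eef_pos: [0.538, 0.1093, 0.1811]
ee_rot: [[0.67, -0.742, -0.002], [-0.742, -0.67, -0.0], [-0.001, 0.002, -1.0]]
ft_force: [-1.0, -0.6, -2.3]
width: 0.0167
grip_force: 88.8
```

```bash
python3 - <<'E'
from h import *
s=st()
p,ds=ctrl.grab_frame("scene");cv2.imwrite("pics/s3.png",cv2.resize(p[100:300,210:410],None,fx=3,fy=3,interpolation=cv2.INTER_CUBIC))
Xs=pts("scene",ds)
for lo,hi in((.095,.12),(.12,.135),(.145,.158),(.18,.2)):
    q=Xs.reshape(-1,3);q=q[(np.hypot(*(q[:,:2]-AX).T)<.044)&(q[:,2]>lo)&(q[:,2]<hi)];print(lo,len(q),circ(q[:,:2]))
E
```

```text
4.75 [0.538  0.1093 0.1811] yaw -47.9 tilt [-0.0021 -0.0003] F [-1.  -0.6 -2.3] T [ 0.24  0.25 -0.06] w 0.0167 [  8.3  28.7 111.1  -0.   40.3 146.2]
0.095 63 (array([0.6138884 , 0.02582607]), np.float64(0.03130462537844136))
0.12 15 (array([0.61827907, 0.04599349]), np.float64(0.012402726334193934))
0.145 0 (array([0., 0.]), np.float64(0.0))
0.18 38 (array([0.62384043, 0.03564457]), np.float64(0.02851287801569591))
```

View pics/s3.png

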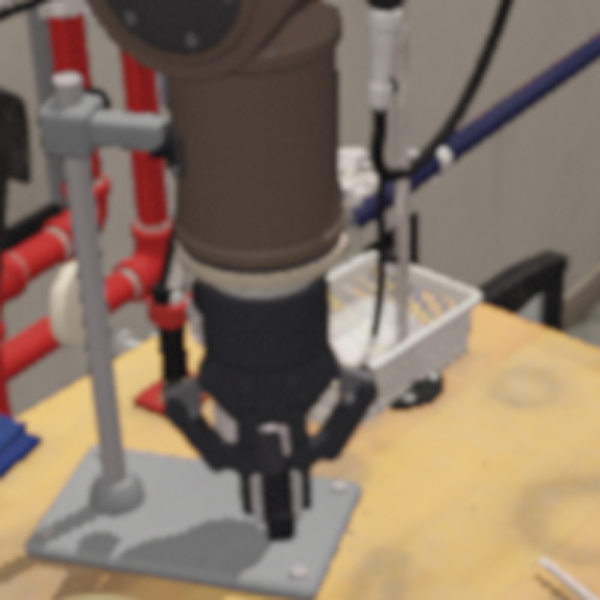

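The gripper, at about (300,220) full-frame, hides the pot. The visible pot body fits a circle within 2 mm of the axis, so I'll raise it gently.

Call:
{"api": "carry_out", "payload": {"commands": [{"dx": 0,"dy": 0,"dz": -0.006,"rx": 0,"ry": 0,"rz": 0},{"dx": 0,"dy": 0,"dz": -0.011,"rx": 0,"ry": 0,"rz": 0},{"dx": 0,"dy": 0,"dz": -0.016,"rx": 0,"ry": 0,"rz": 0},{"dx": 0,"dy": 0,"dz": -0.016,"rx": 0,"ry": 0,"rz": 0},{"dx": 0,"dy": 0,"dz": -0.016,"rx": 0,"ry": 0,"rz": 0}]}}

```text
t: 5.22
eef_pos: [0.5391, 0.1093, 0.1945]
ee_rot: [[0.669, -0.743, 0.001], [-0.743, -0.669, 0.0], [0.001, -0.001, -1.0]]
ft_force: [-0.2, -0.4, -2.8]
width: 0.0165
grip_force: 88.8
```

Call:
{"api": "carry_out", "payload": {"commands": [{"dx": 0,"dy": 0,"dz": -0.002,"rx": 0,"ry": 0,"rz": 0},{"dx": 0,"dy": 0,"dz": -0.004,"rx": 0,"ry": 0,"rz": 0},{"dx": 0,"dy": 0,"dz": -0.004,"rx": 0,"ry": 0,"rz": 0},{"dx": 0,"dy": 0,"dz": -0.004,"rx": 0,"ry": 0,"rz": 0}]}}

```text
t: 5.55
eef_pos: [0.5388, 0.1094, 0.1969]
ee_rot: [[0.669, -0.743, -0.0], [-0.743, -0.669, -0.0], [-0.0, 0.0, -1.0]]
ft_force: [0.4, -0.7, -4.3]
width: 0.0165
grip_force: 88.7
```

```bash
python3 -c "
from h import *
st()"
```

```text
5.55 [0.5388 0.1094 0.1969] yaw -48.01 tilt [-0.0001 -0.    ] F [ 0.4 -0.7 -4.3] T [ 0.19  0.3  -0.1 ] w 0.0165 [  8.3  27.4 110.5  -0.   42.2 146.3]
```

Call:
{"api": "carry_out", "payload": {"commands": [{"dx": 0,"dy": 0,"dz": -0.001,"rx": 0,"ry": 0,"rz": 0},{"dx": 0,"dy": 0,"dz": -0.002,"rx": 0,"ry": 0,"rz": 0},{"dx": 0,"dy": 0,"dz": -0.002,"rx": 0,"ry": 0,"rz": 0},{"dx": 0,"dy": 0,"dz": -0.002,"rx": 0,"ry": 0,"rz": 0}]}}

```text
t: 5.88
eef_pos: [0.5385, 0.1095, 0.1981]
ee_rot: [[0.669, -0.743, -0.001], [-0.743, -0.669, 0.0], [-0.001, 0.001, -1.0]]
ft_force: [-0.6, 2.5, -10.8]
width: 0.0166
grip_force: 87.9
```

```bash
python3 -c "
from h import *
st()"
```

```text
5.88 [0.5385 0.1095 0.1981] yaw -48.01 tilt [-0.0009  0.0001] F [ -0.6   2.5 -10.8] T [1.11 0.72 0.15] w 0.0166 [  8.3  27.3 110.4   0.   42.4 146.3]
```

```bash
python3 - <<'E'
from h import *
rows([at(-48,.1808),at(-47,.1808),at(-46,.1808)],at(-48,.1815))
for y in(-46,-43,-40,-37):
  rows([at(y+1,.1808),at(y+2,.1808),at(y+3,.1808)],at(y,.1808))
E
```

```text
{'dx': 0.0, 'dy': 0.0, 'dz': 0.0009, 'rx': 0, 'ry': 0, 'rz': 0.0}
{'dx': 0.0, 'dy': 0.0027, 'dz': 0.0009, 'rx': 0, 'ry': 0, 'rz': -0.0111}
{'dx': 0.0001, 'dy': 0.0054, 'dz': 0.0009, 'rx': 0, 'ry': 0, 'rz': -0.0222}
{'dx': 0.0, 'dy': 0.0027, 'dz': 0.0, 'rx': 0, 'ry': 0, 'rz': -0.0111}
{'dx': 0.0001, 'dy': 0.0054, 'dz': 0.0, 'rx': 0, 'ry': 0, 'rz': -0.0222}
{'dx': 0.0002, 'dy': 0.008, 'dz': 0.0, 'rx': 0, 'ry': 0, 'rz': -0.0333}
{'dx': 0.0, 'dy': 0.0027, 'dz': 0.0, 'rx': 0, 'ry': 0, 'rz': -0.0111}
{'dx': 0.0001, 'dy': 0.0054, 'dz': 0.0, 'rx': 0, 'ry': 0, 'rz': -0.0222}
{'dx': 0.0002, 'dy': 0.008, 'dz': 0.0, 'rx': 0, 'ry': 0, 'rz': -0.0333}
{'dx': 0.0, 'dy': 0.0027, 'dz': 0.0, 'rx': 0, 'ry': 0, 'rz': -0.0111}
{'dx': 0.0001, 'dy': 0.0054, 'dz': 0.0, 'rx': 0, 'ry': 0, 'rz': -0.0222}
{'dx': 0.0002, 'dy': 0.008, 'dz': 0.0, 'rx': 0, 'ry': 0, 'rz': -0.0333}
{'dx': 0.0, 'dy': 0.0027, 'dz': 0.0, 'rx': 0, 'ry': 0, 'rz': -0.0111}
{'dx': 0.0001, 'dy': 0.0054, 'dz': 0.0, 'rx': 0, 'ry': 0, 'rz': -0.0222}
{'dx': 0.0002, 'dy': 0.008, 'dz': 0.0, 'rx': 0, 'ry': 0, 'rz': -0.0333}
```

Call:
{"api": "carry_out", "payload": {"commands": [{"dx": 0,"dy": 0,"dz": 0.0009,"rx": 0,"ry": 0,"rz": 0},{"dx": 0,"dy": 0.0027,"dz": 0.0009,"rx": 0,"ry": 0,"rz": -0.0111},{"dx": 0.0001,"dy": 0.0054,"dz": 0.0009,"rx": 0,"ry": 0,"rz": -0.0222},{"dx": 0.0001,"dy": 0.0054,"dz": 0.0009,"rx": 0,"ry": 0,"rz": -0.0222},{"dx": 0.0001,"dy": 0.0054,"dz": 0.0009,"rx": 0,"ry": 0,"rz": -0.0222}]}}

```text
t: 6.3
eef_pos: [0.5358, 0.1066, 0.1978]
ee_rot: [[0.695, -0.719, 0.0], [-0.719, -0.695, -0.0], [0.0, -0.0, -1.0]]
ft_force: [-0.0, 1.0, -8.1]
width: 0.0164
grip_force: 88.0
```

Call:
{"api": "carry_out", "payload": {"commands": [{"dx": 0,"dy": 0.0027,"dz": 0,"rx": 0,"ry": 0,"rz": -0.0111},{"dx": 0.0001,"dy": 0.0054,"dz": 0,"rx": 0,"ry": 0,"rz": -0.0222},{"dx": 0.0002,"dy": 0.008,"dz": 0,"rx": 0,"ry": 0,"rz": -0.0333},{"dx": 0.0002,"dy": 0.008,"dz": 0,"rx": 0,"ry": 0,"rz": -0.0333},{"dx": 0.0002,"dy": 0.008,"dz": 0,"rx": 0,"ry": 0,"rz": -0.0333}]}}

```text
t: 6.72
eef_pos: [0.5316, 0.1023, 0.1978]
ee_rot: [[0.731, -0.682, 0.0], [-0.682, -0.731, -0.0], [0.0, -0.0, -1.0]]
ft_force: [0.5, 0.1, -8.6]
width: 0.0165
grip_force: 88.1
```

Call:
{"api": "carry_out", "payload": {"commands": [{"dx": 0,"dy": 0.0027,"dz": 0,"rx": 0,"ry": 0,"rz": -0.0111},{"dx": 0.0001,"dy": 0.0054,"dz": 0,"rx": 0,"ry": 0,"rz": -0.0222},{"dx": 0.0002,"dy": 0.008,"dz": 0,"rx": 0,"ry": 0,"rz": -0.0333},{"dx": 0.0002,"dy": 0.008,"dz": 0,"rx": 0,"ry": 0,"rz": -0.0333},{"dx": 0.0002,"dy": 0.008,"dz": 0,"rx": 0,"ry": 0,"rz": -0.0333}]}}

```text
t: 7.13
eef_pos: [0.5276, 0.0978, 0.1978]
ee_rot: [[0.766, -0.643, -0.0], [-0.643, -0.766, 0.0], [-0.0, 0.0, -1.0]]
ft_force: [0.5, 1.3, -7.9]
width: 0.0167
grip_force: 88.2
```

Call:
{"api": "carry_out", "payload": {"commands": [{"dx": 0,"dy": 0.0027,"dz": 0,"rx": 0,"ry": 0,"rz": -0.0111},{"dx": 0.0001,"dy": 0.0054,"dz": 0,"rx": 0,"ry": 0,"rz": -0.0222},{"dx": 0.0002,"dy": 0.008,"dz": 0,"rx": 0,"ry": 0,"rz": -0.0333},{"dx": 0.0002,"dy": 0.008,"dz": 0,"rx": 0,"ry": 0,"rz": -0.0333},{"dx": 0.0002,"dy": 0.008,"dz": 0,"rx": 0,"ry": 0,"rz": -0.0333}]}}

```text
t: 7.55
eef_pos: [0.5239, 0.0931, 0.1978]
ee_rot: [[0.798, -0.602, -0.0], [-0.602, -0.798, -0.0], [-0.0, 0.0, -1.0]]
ft_force: [0.8, 1.3, -7.9]
width: 0.0166
grip_force: 88.2
```

Call:
{"api": "carry_out", "payload": {"commands": [{"dx": 0,"dy": 0.0027,"dz": 0,"rx": 0,"ry": 0,"rz": -0.0111},{"dx": 0.0001,"dy": 0.0054,"dz": 0,"rx": 0,"ry": 0,"rz": -0.0222},{"dx": 0.0002,"dy": 0.008,"dz": 0,"rx": 0,"ry": 0,"rz": -0.0333},{"dx": 0.0002,"dy": 0.008,"dz": 0,"rx": 0,"ry": 0,"rz": -0.0333},{"dx": 0.0002,"dy": 0.008,"dz": 0,"rx": 0,"ry": 0,"rz": -0.0333}]}}

```text
t: 7.97
eef_pos: [0.5204, 0.0882, 0.1979]
ee_rot: [[0.829, -0.56, 0.0], [-0.56, -0.829, -0.0], [0.0, -0.0, -1.0]]
ft_force: [-0.1, 0.2, -4.8]
width: 0.0164
grip_force: 88.7
```

Call:
{"api": "carry_out", "payload": {"commands": [{"dx": 0,"dy": 0,"dz": -0.001,"rx": 0,"ry": 0,"rz": 0},{"dx": 0,"dy": 0,"dz": -0.0015,"rx": 0,"ry": 0,"rz": 0},{"dx": 0,"dy": 0,"dz": -0.0015,"rx": 0,"ry": 0,"rz": 0}]}}

```text
t: 8.22
eef_pos: [0.5204, 0.0884, 0.1989]
ee_rot: [[0.829, -0.56, -0.0], [-0.56, -0.829, -0.0], [-0.0, 0.0, -1.0]]
ft_force: [-0.6, -0.6, -5.6]
width: 0.0166
grip_force: 88.4
```

```bash
python3 -c "
from h import *
st()"
```

```text
8.22 [0.5204 0.0884 0.1989] yaw -34.03 tilt [-0.0003 -0.    ] F [-0.6 -0.6 -5.6] T [ 0.38  0.64 -0.02] w 0.0166 [  6.3  25.8 113.2   0.   41.  130.4]
```

Call:
{"api": "carry_out", "payload": {"commands": [{"dx": 0,"dy": 0,"dz": -0.0015,"rx": 0,"ry": 0,"rz": 0},{"dx": 0,"dy": 0,"dz": -0.003,"rx": 0,"ry": 0,"rz": 0},{"dx": 0,"dy": 0,"dz": -0.003,"rx": 0,"ry": 0,"rz": 0}]}}

```text
t: 8.47
eef_pos: [0.5202, 0.0884, 0.2012]
ee_rot: [[0.829, -0.559, -0.0], [-0.559, -0.829, 0.0], [-0.0, 0.0, -1.0]]
ft_force: [-1.7, 0.9, -6.5]
width: 0.0165
grip_force: 88.4
```

```bash
python3 -c "
from h import *
st()"
```

```text
8.47 [0.5202 0.0884 0.2012] yaw -34.02 tilt [-0.0005  0.    ] F [-1.7  0.9 -6.5] T [0.54 0.94 0.01] w 0.0165 [  6.4  25.6 113.1   0.   41.3 130.4]
```

Call:
{"api": "carry_out", "payload": {"commands": [{"dx": 0,"dy": 0.0027,"dz": 0,"rx": 0,"ry": 0,"rz": -0.0111},{"dx": 0,"dy": 0.0027,"dz": -0.002,"rx": 0,"ry": 0,"rz": -0.0111},{"dx": 0,"dy": 0.0027,"dz": -0.003,"rx": 0,"ry": 0,"rz": -0.0111},{"dx": 0,"dy": 0.0027,"dz": -0.003,"rx": 0,"ry": 0,"rz": -0.0111}]}}

```text
t: 8.8
eef_pos: [0.5196, 0.0867, 0.2038]
ee_rot: [[0.838, -0.545, 0.001], [-0.545, -0.838, 0.0], [0.001, -0.0, -1.0]]
ft_force: [-0.3, 0.2, -4.0]
width: 0.0162
grip_force: 88.5
```

```bash
python3 -c "
from h import *
st()"
```

```text
8.8 [0.5196 0.0867 0.2038] yaw -33.02 tilt [0.0008 0.0001] F [-0.3  0.2 -4. ] T [0.31 0.5  0.15] w 0.0162 [  6.2  25.3 113.2  -0.   41.5 129.2]
```

Call:
{"api": "carry_out", "payload": {"commands": [{"dx": 0,"dy": 0,"dz": -0.0015,"rx": 0,"ry": 0,"rz": 0},{"dx": 0,"dy": 0,"dz": -0.0035,"rx": 0,"ry": 0,"rz": 0},{"dx": 0,"dy": 0,"dz": -0.0035,"rx": 0,"ry": 0,"rz": 0},{"dx": 0,"dy": 0,"dz": -0.0035,"rx": 0,"ry": 0,"rz": 0}]}}

```text
t: 9.13
eef_pos: [0.5196, 0.0867, 0.2063]
ee_rot: [[0.838, -0.545, 0.001], [-0.545, -0.838, 0.0], [0.001, -0.0, -1.0]]
ft_force: [0.4, 0.9, -2.0]
width: 0.0165
grip_force: 88.7
```

```bash
python3 -c "
from h import *
st()"
```

```text
9.13 [0.5196 0.0867 0.2063] yaw -33.02 tilt [0.0008 0.    ] F [ 0.4  0.9 -2. ] T [0.29 0.24 0.04] w 0.0165 [  6.2  25.1 113.   -0.   41.8 129.2]
```

Call:
{"api": "carry_out", "payload": {"commands": [{"dx": 0,"dy": 0,"dz": -0.001,"rx": 0,"ry": 0,"rz": 0},{"dx": 0,"dy": 0,"dz": -0.002,"rx": 0,"ry": 0,"rz": 0},{"dx": 0,"dy": 0,"dz": -0.002,"rx": 0,"ry": 0,"rz": 0},{"dx": 0,"dy": 0,"dz": -0.002,"rx": 0,"ry": 0,"rz": 0}]}}

```text
t: 9.47
eef_pos: [0.5194, 0.0867, 0.2075]
ee_rot: [[0.839, -0.545, 0.0], [-0.545, -0.839, -0.0], [0.0, -0.0, -1.0]]
ft_force: [1.2, 1.6, -5.6]
width: 0.0166
grip_force: 88.4
```

```bash
python3 -c "
from h import *
st()"
```

```text
9.47 [0.5194 0.0867 0.2075] yaw -33.02 tilt [ 0.0001 -0.    ] F [ 1.2  1.6 -5.6] T [0.41 0.24 0.19] w 0.0166 [  6.2  25.  113.   -0.   42.  129.2]
```

```bash
python3 - <<'E'
from h import *
rows([at(-33+1.25*i,.19) for i in range(1,9)],at(-33,.19))
E
```

```text
{'dx': 0.0, 'dy': 0.0033, 'dz': 0.0, 'rx': 0, 'ry': 0, 'rz': -0.0139}
{'dx': 0.0001, 'dy': 0.0067, 'dz': 0.0, 'rx': 0, 'ry': 0, 'rz': -0.0278}
{'dx': 0.0003, 'dy': 0.01, 'dz': 0.0, 'rx': 0, 'ry': 0, 'rz': -0.0417}
{'dx': 0.0006, 'dy': 0.0134, 'dz': 0.0, 'rx': 0, 'ry': 0, 'rz': -0.0556}
{'dx': 0.0009, 'dy': 0.0167, 'dz': 0.0, 'rx': 0, 'ry': 0, 'rz': -0.0694}
{'dx': 0.0013, 'dy': 0.02, 'dz': 0.0, 'rx': 0, 'ry': 0, 'rz': -0.0833}
{'dx': 0.0018, 'dy': 0.0233, 'dz': 0.0, 'rx': 0, 'ry': 0, 'rz': -0.0972}
{'dx': 0.0023, 'dy': 0.0266, 'dz': 0.0, 'rx': 0, 'ry': 0, 'rz': -0.1111}
```

Call:
{"api": "carry_out", "payload": {"commands": [{"dx": 0,"dy": 0.0033,"dz": 0,"rx": 0,"ry": 0,"rz": -0.0139},{"dx": 0.0001,"dy": 0.0067,"dz": 0,"rx": 0,"ry": 0,"rz": -0.0278},{"dx": 0.0003,"dy": 0.01,"dz": 0,"rx": 0,"ry": 0,"rz": -0.0417},{"dx": 0.0006,"dy": 0.0134,"dz": 0,"rx": 0,"ry": 0,"rz": -0.0556},{"dx": 0.0009,"dy": 0.0167,"dz": -0.0002,"rx": 0,"ry": 0,"rz": -0.0694},{"dx": 0.0013,"dy": 0.02,"dz": -0.0005,"rx": 0,"ry": 0,"rz": -0.0833},{"dx": 0.0018,"dy": 0.0233,"dz": -0.0008,"rx": 0,"ry": 0,"rz": -0.0972},{"dx": 0.0023,"dy": 0.0266,"dz": -0.0011,"rx": 0,"ry": 0,"rz": -0.1111},{"dx": 0.0023,"dy": 0.0266,"dz": -0.0011,"rx": 0,"ry": 0,"rz": -0.1111}]}}

```text
t: 10.22
eef_pos: [0.5096, 0.0687, 0.2082]
ee_rot: [[0.921, -0.39, -0.001], [-0.39, -0.921, -0.0], [-0.0, 0.0, -1.0]]
ft_force: [-0.3, 0.1, -6.3]
width: 0.0168
grip_force: 88.3
```

```bash
python3 -c "
from h import *
st();print(at(-23,.19))"
```

```text
10.22 [0.5096 0.0687 0.2082] yaw -22.98 tilt [-0.0005 -0.0001] F [-0.3  0.1 -6.3] T [ 0.21  0.56 -0.09] w 0.0168 [  4.3  24.1 114.5  -0.   41.4 117.3]
((np.float64(0.5098419418529694), np.float64(0.06923407977626649), 0.2063), -23)
```

Call:
{"api": "carry_out", "payload": {"commands": [{"dx": 0,"dy": 0.0033,"dz": -0.0003,"rx": 0,"ry": 0,"rz": -0.0139},{"dx": 0.0001,"dy": 0.0067,"dz": -0.0005,"rx": 0,"ry": 0,"rz": -0.0278},{"dx": 0.0003,"dy": 0.01,"dz": -0.0008,"rx": 0,"ry": 0,"rz": -0.0417},{"dx": 0.0006,"dy": 0.0134,"dz": -0.0011,"rx": 0,"ry": 0,"rz": -0.0556},{"dx": 0.0009,"dy": 0.0167,"dz": -0.0013,"rx": 0,"ry": 0,"rz": -0.0694},{"dx": 0.0013,"dy": 0.02,"dz": -0.0016,"rx": 0,"ry": 0,"rz": -0.0833},{"dx": 0.0018,"dy": 0.0233,"dz": -0.0019,"rx": 0,"ry": 0,"rz": -0.0972},{"dx": 0.0023,"dy": 0.0266,"dz": -0.0021,"rx": 0,"ry": 0,"rz": -0.1111},{"dx": 0.0023,"dy": 0.0266,"dz": -0.0021,"rx": 0,"ry": 0,"rz": -0.1111}]}}

```text
t: 10.97
eef_pos: [0.5035, 0.0497, 0.2098]
ee_rot: [[0.974, -0.225, -0.0], [-0.225, -0.974, -0.0], [-0.0, 0.0, -1.0]]
ft_force: [-0.1, 0.5, -6.4]
width: 0.0164
grip_force: 88.3
```

```bash
python3 -c "
from h import *
st();print(at(-13,.19))"
```

```text
10.97 [0.5035 0.0497 0.2098] yaw -13.02 tilt [-0.0004 -0.0001] F [-0.1  0.5 -6.4] T [ 0.06  0.48 -0.08] w 0.0164 [  2.2  23.4 115.5  -0.   41.2 105.2]
((np.float64(0.503647442549698), np.float64(0.05016937124954447), 0.2063), -13)
```

Call:
{"api": "carry_out", "payload": {"commands": [{"dx": 0,"dy": 0.0033,"dz": -0.0003,"rx": 0,"ry": 0,"rz": -0.0139},{"dx": 0.0001,"dy": 0.0067,"dz": -0.0005,"rx": 0,"ry": 0,"rz": -0.0278},{"dx": 0.0003,"dy": 0.01,"dz": -0.0008,"rx": 0,"ry": 0,"rz": -0.0417},{"dx": 0.0006,"dy": 0.0134,"dz": -0.0011,"rx": 0,"ry": 0,"rz": -0.0556},{"dx": 0.0009,"dy": 0.0167,"dz": -0.0013,"rx": 0,"ry": 0,"rz": -0.0694},{"dx": 0.0013,"dy": 0.02,"dz": -0.0016,"rx": 0,"ry": 0,"rz": -0.0833},{"dx": 0.0018,"dy": 0.0233,"dz": -0.0019,"rx": 0,"ry": 0,"rz": -0.0972},{"dx": 0.0023,"dy": 0.0266,"dz": -0.0021,"rx": 0,"ry": 0,"rz": -0.1111},{"dx": 0.0023,"dy": 0.0266,"dz": -0.0021,"rx": 0,"ry": 0,"rz": -0.1111}]}}

```text
t: 11.72
eef_pos: [0.5008, 0.0299, 0.2114]
ee_rot: [[0.999, -0.053, -0.0], [-0.053, -0.999, -0.0], [-0.0, 0.0, -1.0]]
ft_force: [-0.4, -0.7, -7.5]
width: 0.0165
grip_force: 88.2
```

```bash
python3 -c "
from h import *
st();print(at(-3,.19))"
```

```text
11.72 [0.5008 0.0299 0.2114] yaw -3.05 tilt [-0.0005 -0.0001] F [-0.4 -0.7 -7.5] T [-0.14  0.5  -0.22] w 0.0165 [ -0.   23.  115.9  -0.   41.1  93. ]
((np.float64(0.5008576035032241), np.float64(0.03031863496793854), 0.2063), -3)
```

Call:
{"api": "carry_out", "payload": {"commands": [{"dx": 0,"dy": 0.0033,"dz": -0.0003,"rx": 0,"ry": 0,"rz": -0.0139},{"dx": 0.0001,"dy": 0.0067,"dz": -0.0003,"rx": 0,"ry": 0,"rz": -0.0278},{"dx": 0.0003,"dy": 0.01,"dz": -0.0003,"rx": 0,"ry": 0,"rz": -0.0417},{"dx": 0.0006,"dy": 0.0134,"dz": -0.0003,"rx": 0,"ry": 0,"rz": -0.0556},{"dx": 0.0009,"dy": 0.0167,"dz": -0.0003,"rx": 0,"ry": 0,"rz": -0.0694},{"dx": 0.0013,"dy": 0.02,"dz": -0.0003,"rx": 0,"ry": 0,"rz": -0.0833},{"dx": 0.0018,"dy": 0.0233,"dz": -0.0003,"rx": 0,"ry": 0,"rz": -0.0972},{"dx": 0.0023,"dy": 0.0266,"dz": -0.0003,"rx": 0,"ry": 0,"rz": -0.1111},{"dx": 0.0023,"dy": 0.0266,"dz": -0.0003,"rx": 0,"ry": 0,"rz": -0.1111}]}}

```text
t: 12.47
eef_pos: [0.5017, 0.01, 0.2117]
ee_rot: [[0.993, 0.121, 0.0], [0.121, -0.993, -0.0], [0.0, 0.0, -1.0]]
ft_force: [-0.2, -1.4, -5.5]
width: 0.0171
grip_force: 88.5
```

```bash
python3 -c "
from h import *
st();print(at(7,.19))"
```

```text
12.47 [0.5017 0.01   0.2117] yaw 6.93 tilt [ 0.0001 -0.0001] F [-0.2 -1.4 -5.5] T [-0.2   0.17 -0.15] w 0.0171 [ -2.3  23.  115.9  -0.   41.1  80.8]
((np.float64(0.501557192561248), np.float64(0.010285025508408038), 0.2063), 7)
```

Call:
{"api": "carry_out", "payload": {"commands": [{"dx": 0,"dy": 0.0033,"dz": 0,"rx": 0,"ry": 0,"rz": -0.0139},{"dx": 0.0001,"dy": 0.0067,"dz": 0,"rx": 0,"ry": 0,"rz": -0.0278},{"dx": 0.0003,"dy": 0.01,"dz": 0,"rx": 0,"ry": 0,"rz": -0.0417},{"dx": 0.0006,"dy": 0.0134,"dz": 0,"rx": 0,"ry": 0,"rz": -0.0556},{"dx": 0.0009,"dy": 0.0167,"dz": 0,"rx": 0,"ry": 0,"rz": -0.0694},{"dx": 0.0013,"dy": 0.02,"dz": 0,"rx": 0,"ry": 0,"rz": -0.0833},{"dx": 0.0018,"dy": 0.0233,"dz": 0,"rx": 0,"ry": 0,"rz": -0.0972},{"dx": 0.0023,"dy": 0.0266,"dz": 0,"rx": 0,"ry": 0,"rz": -0.1111},{"dx": 0.0023,"dy": 0.0266,"dz": 0,"rx": 0,"ry": 0,"rz": -0.1111}]}}

```text
t: 13.22
eef_pos: [0.5059, -0.0096, 0.2118]
ee_rot: [[0.957, 0.291, 0.0], [0.291, -0.957, -0.0], [0.0, 0.0, -1.0]]
ft_force: [1.2, -2.6, -5.2]
width: 0.0163
grip_force: 88.5
```

```bash
python3 -c "
from h import *
st();print(at(17,.19))"
```

```text
13.22 [ 0.5059 -0.0096  0.2118] yaw 16.92 tilt [ 0.0003 -0.0002] F [ 1.2 -2.6 -5.2] T [-0.37  0.1  -0.31] w 0.0163 [ -4.5  23.2 115.4  -0.   41.4  68.6]
((np.float64(0.5057249530642509), np.float64(-0.00932274604311473), 0.2063), 17)
```

Call:
{"api": "carry_out", "payload": {"commands": [{"dx": 0,"dy": 0.0027,"dz": 0,"rx": 0,"ry": 0,"rz": -0.0111},{"dx": 0.0001,"dy": 0.0054,"dz": 0,"rx": 0,"ry": 0,"rz": -0.0222},{"dx": 0.0002,"dy": 0.008,"dz": 0,"rx": 0,"ry": 0,"rz": -0.0333},{"dx": 0.0002,"dy": 0.008,"dz": 0,"rx": 0,"ry": 0,"rz": -0.0333}]}}

```text
t: 13.55
eef_pos: [0.5077, -0.0154, 0.2117]
ee_rot: [[0.939, 0.343, 0.0], [0.343, -0.939, -0.0], [0.0, 0.0, -1.0]]
ft_force: [1.0, -1.8, -5.0]
width: 0.017
grip_force: 88.4
```

```bash
python3 -c "
from h import *
st();print(at(20,.19))"
```

```text
13.55 [ 0.5077 -0.0154  0.2117] yaw 20.04 tilt [ 0.0001 -0.0001] F [ 1.  -1.8 -5. ] T [-0.31  0.16 -0.38] w 0.017 [ -5.2  23.4 115.1  -0.   41.5  64.8]
((np.float64(0.5076353486096206), np.float64(-0.015032316482451905), 0.2063), 20)
```

Call:
{"api": "carry_out", "payload": {"commands": [{"dx": 0,"dy": 0,"dz": 0.001,"rx": 0,"ry": 0,"rz": 0},{"dx": 0,"dy": 0,"dz": 0.002,"rx": 0,"ry": 0,"rz": 0},{"dx": 0,"dy": 0,"dz": 0.002,"rx": 0,"ry": 0,"rz": 0},{"dx": 0,"dy": 0,"dz": 0.002,"rx": 0,"ry": 0,"rz": 0}]}}

```text
t: 13.88
eef_pos: [0.5079, -0.0151, 0.2104]
ee_rot: [[0.94, 0.341, 0.001], [0.341, -0.94, -0.0], [0.001, 0.0, -1.0]]
ft_force: [2.4, -1.8, -2.1]
width: 0.0168
grip_force: 88.9
```

```bash
python3 -c "
from h import *
st()"
```

```text
13.88 [ 0.5079 -0.0151  0.2104] yaw 19.96 tilt [ 0.0008 -0.0001] F [ 2.4 -1.8 -2.1] T [-0.3  -0.42 -0.43] w 0.0168 [ -5.1  23.5 115.2   0.   41.3  64.9]
```

Call:
{"api": "carry_out", "payload": {"commands": [{"dx": 0,"dy": 0,"dz": 0.001,"rx": 0,"ry": 0,"rz": 0},{"dx": 0,"dy": 0,"dz": 0.0015,"rx": 0,"ry": 0,"rz": 0},{"dx": 0,"dy": 0,"dz": 0.0015,"rx": 0,"ry": 0,"rz": 0},{"dx": 0,"dy": 0,"dz": 0.0015,"rx": 0,"ry": 0,"rz": 0}]}}

```text
t: 14.22
eef_pos: [0.508, -0.0151, 0.2093]
ee_rot: [[0.94, 0.342, 0.001], [0.342, -0.94, -0.0], [0.001, 0.0, -1.0]]
ft_force: [3.4, -0.7, -1.0]
width: 0.0167
grip_force: 89.1
```

```bash
python3 -c "
from h import *
st()"
```

```text
14.22 [ 0.508  -0.0151  0.2093] yaw 19.97 tilt [ 0.001 -0.   ] F [ 3.4 -0.7 -1. ] T [-0.07 -0.97 -0.34] w 0.0167 [ -5.1  23.6 115.3   0.   41.1  64.9]
```

Call:
{"api": "carry_out", "payload": {"commands": [{"dx": 0,"dy": 0,"dz": -0.002,"rx": 0,"ry": 0,"rz": 0},{"dx": 0,"dy": 0,"dz": -0.003,"rx": 0,"ry": 0,"rz": 0},{"dx": 0,"dy": 0.0027,"dz": -0.003,"rx": 0,"ry": 0,"rz": -0.0111},{"dx": 0.0001,"dy": 0.0054,"dz": -0.003,"rx": 0,"ry": 0,"rz": -0.0222},{"dx": 0.0001,"dy": 0.0054,"dz": -0.003,"rx": 0,"ry": 0,"rz": -0.0222},{"dx": 0.0001,"dy": 0.0054,"dz": -0.003,"rx": 0,"ry": 0,"rz": -0.0222}]}}

```text
t: 14.72
eef_pos: [0.5084, -0.0189, 0.2109]
ee_rot: [[0.927, 0.374, -0.002], [0.374, -0.927, 0.0], [-0.001, -0.001, -1.0]]
ft_force: [2.0, 0.6, -7.7]
width: 0.0168
grip_force: 88.5
```

```bash
python3 -c "
from h import *
st();print(at(22,.19))"
```

```text
14.72 [ 0.5084 -0.0189  0.2109] yaw 21.99 tilt [-0.0016  0.0002] F [ 2.   0.6 -7.7] T [-0.19  0.44 -0.03] w 0.0168 [ -5.5  23.5 115.    0.   41.6  62.5]
((np.float64(0.5090738567248194), np.float64(-0.018779758242829885), 0.2063), 22)
```

Call:
{"api": "carry_out", "payload": {"commands": [{"dx": 0,"dy": 0,"dz": 0.001,"rx": 0,"ry": 0,"rz": 0},{"dx": 0,"dy": 0,"dz": 0.002,"rx": 0,"ry": 0,"rz": 0},{"dx": 0,"dy": 0,"dz": 0.002,"rx": 0,"ry": 0,"rz": 0},{"dx": 0,"dy": 0,"dz": 0.002,"rx": 0,"ry": 0,"rz": 0}]}}

```text
t: 15.05
eef_pos: [0.5087, -0.0189, 0.2097]
ee_rot: [[0.927, 0.374, -0.001], [0.374, -0.927, 0.0], [-0.001, -0.0, -1.0]]
ft_force: [-0.8, 0.6, -5.3]
width: 0.0165
grip_force: 88.8
```

```bash
python3 -c "
from h import *
st()"
```

```text
15.05 [ 0.5087 -0.0189  0.2097] yaw 21.97 tilt [-0.0008  0.0001] F [-0.8  0.6 -5.3] T [-0.08  0.47  0.13] w 0.0165 [ -5.5  23.6 115.1  -0.   41.3  62.5]
```

Call:
{"api": "carry_out", "payload": {"commands": [{"dx": 0,"dy": 0,"dz": 0.001,"rx": 0,"ry": 0,"rz": 0},{"dx": 0,"dy": 0,"dz": 0.002,"rx": 0,"ry": 0,"rz": 0},{"dx": 0,"dy": 0,"dz": 0.002,"rx": 0,"ry": 0,"rz": 0},{"dx": 0,"dy": 0,"dz": 0.002,"rx": 0,"ry": 0,"rz": 0}]}}

```text
t: 15.38
eef_pos: [0.509, -0.0189, 0.2084]
ee_rot: [[0.927, 0.374, -0.0], [0.374, -0.927, 0.0], [-0.0, -0.0, -1.0]]
ft_force: [-2.3, 1.0, -2.6]
width: 0.0165
grip_force: 89.3
```

```bash
python3 -c "
from h import *
st()"
```

```text
15.38 [ 0.509  -0.0189  0.2084] yaw 21.97 tilt [-0.  0.] F [-2.3  1.  -2.6] T [0.07 0.25 0.12] w 0.0165 [ -5.5  23.7 115.1   0.   41.1  62.5]
```

Call:
{"api": "carry_out", "payload": {"commands": [{"dx": 0,"dy": 0,"dz": 0.0006,"rx": 0,"ry": 0,"rz": 0},{"dx": 0,"dy": -0.0027,"dz": 0.0006,"rx": 0,"ry": 0,"rz": 0.0111},{"dx": 0.0001,"dy": -0.0054,"dz": 0.0006,"rx": 0,"ry": 0,"rz": 0.0222},{"dx": 0.0001,"dy": -0.0054,"dz": 0.0006,"rx": 0,"ry": 0,"rz": 0.0222},{"dx": 0.0001,"dy": -0.0054,"dz": 0.0006,"rx": 0,"ry": 0,"rz": 0.0222}]}}

```text
t: 15.8
eef_pos: [0.5078, -0.0151, 0.208]
ee_rot: [[0.94, 0.342, 0.001], [0.342, -0.94, -0.0], [0.0, 0.0, -1.0]]
ft_force: [-1.0, 0.2, -1.3]
width: 0.0167
grip_force: 89.4
```

```bash
python3 -c "
from h import *
st();print(at(20,.19))"
```

```text
15.8 [ 0.5078 -0.0151  0.208 ] yaw 19.97 tilt [ 0.0005 -0.0001] F [-1.   0.2 -1.3] T [ 0.1  -0.13  0.2 ] w 0.0167 [ -5.1  23.7 115.3  -0.   41.   64.9]
((np.float64(0.5076353486096206), np.float64(-0.015032316482451905), 0.2063), 20)
```

Call:
{"api": "carry_out", "payload": {"commands": [{"dx": 0,"dy": -0.0013,"dz": 0,"rx": 0,"ry": 0,"rz": 0.0055},{"dx": 0,"dy": -0.0022,"dz": 0,"rx": 0,"ry": 0,"rz": 0.0089},{"dx": 0,"dy": -0.0022,"dz": 0,"rx": 0,"ry": 0,"rz": 0.0089},{"dx": 0,"dy": -0.0022,"dz": 0,"rx": 0,"ry": 0,"rz": 0.0089}]}}

```text
t: 16.13
eef_pos: [0.5073, -0.0137, 0.208]
ee_rot: [[0.945, 0.328, 0.001], [0.328, -0.945, -0.0], [0.0, 0.0, -1.0]]
ft_force: [0.8, -2.5, -2.0]
width: 0.0163
grip_force: 89.4
```

```bash
python3 -c "
from h import *
st();print(at(19.2,.19))"
```

```text
16.13 [ 0.5073 -0.0137  0.208 ] yaw 19.18 tilt [ 0.0006 -0.0002] F [ 0.8 -2.5 -2. ] T [-0.35 -0.28  0.38] w 0.0163 [ -5.   23.6 115.4  -0.   40.9  65.9]
((np.float64(0.5070967174226897), np.float64(-0.013519664374937072), 0.2063), 19.2)
```

Call:
{"api": "carry_out", "payload": {"commands": [{"dx": 0,"dy": 0.0027,"dz": 0,"rx": 0,"ry": 0,"rz": -0.0111},{"dx": 0.0001,"dy": 0.0054,"dz": 0,"rx": 0,"ry": 0,"rz": -0.0222},{"dx": 0.0001,"dy": 0.0067,"dz": 0,"rx": 0,"ry": 0,"rz": -0.0278},{"dx": 0.0001,"dy": 0.0067,"dz": 0,"rx": 0,"ry": 0,"rz": -0.0278},{"dx": 0.0001,"dy": 0.0067,"dz": 0,"rx": 0,"ry": 0,"rz": -0.0278}]}}

```text
t: 16.55
eef_pos: [0.509, -0.0184, 0.208]
ee_rot: [[0.929, 0.369, 0.0], [0.369, -0.929, 0.0], [0.0, 0.0, -1.0]]
ft_force: [1.3, 0.5, -1.4]
width: 0.0165
grip_force: 89.5
```

```bash
python3 -c "
from h import *
st();print(at(21.7,.19))"
```

```text
16.55 [ 0.509  -0.0184  0.208 ] yaw 21.65 tilt [0.0004 0.0001] F [ 1.3  0.5 -1.4] T [ 0.12 -0.45 -0.19] w 0.0165 [ -5.5  23.8 115.2   0.   41.   62.9]
((np.float64(0.5088497542735836), np.float64(-0.01822087708649037), 0.2063), 21.7)
```

Call:
{"api": "carry_out", "payload": {"commands": [{"dx": 0,"dy": 0,"dz": 0,"rx": 0,"ry": 0,"rz": 0},{"dx": 0,"dy": 0,"dz": 0,"rx": 0,"ry": 0,"rz": 0},{"dx": 0,"dy": 0,"dz": 0,"rx": 0,"ry": 0,"rz": 0},{"dx": 0,"dy": 0,"dz": 0,"rx": 0,"ry": 0,"rz": 0},{"dx": 0,"dy": 0,"dz": 0,"rx": 0,"ry": 0,"rz": 0},{"dx": 0,"dy": 0,"dz": 0,"rx": 0,"ry": 0,"rz": 0}], "grip": 50}}

```text
t: 17.05
eef_pos: [0.5087, -0.0183, 0.2079]
ee_rot: [[0.929, 0.369, -0.0], [0.369, -0.929, 0.0], [-0.0, -0.0, -1.0]]
ft_force: [0.4, -0.2, 0.0]
width: 0.0502
grip_force: 0.0
```

Call:
{"api": "carry_out", "payload": {"commands": [{"dx": 0,"dy": 0,"dz": -0.02,"rx": 0,"ry": 0,"rz": 0},{"dx": 0,"dy": 0,"dz": -0.04,"rx": 0,"ry": 0,"rz": 0},{"dx": 0,"dy": 0,"dz": -0.06,"rx": 0,"ry": 0,"rz": 0},{"dx": -0.03,"dy": 0,"dz": -0.09,"rx": 0,"ry": 0,"rz": 0},{"dx": -0.06,"dy": 0,"dz": -0.1,"rx": 0,"ry": 0,"rz": 0},{"dx": -0.06,"dy": 0.05,"dz": -0.1,"rx": 0,"ry": 0,"rz": 0},{"dx": -0.06,"dy": 0.1,"dz": -0.1,"rx": 0,"ry": 0,"rz": 0},{"dx": -0.06,"dy": 0.15,"dz": -0.1,"rx": 0,"ry": 0,"rz": 0},{"dx": -0.06,"dy": 0.2,"dz": -0.1,"rx": 0,"ry": 0,"rz": 0},{"dx": -0.06,"dy": 0.25,"dz": -0.1,"rx": 0,"ry": 0,"rz": 0},{"dx": -0.06,"dy": 0.25,"dz": -0.1,"rx": 0,"ry": 0,"rz": 0},{"dx": -0.06,"dy": 0.25,"dz": -0.1,"rx": 0,"ry": 0,"rz": 0}]}}

```text
t: 18.05
eef_pos: [0.5364, -0.2109, 0.2825]
ee_rot: [[0.93, 0.367, -0.0], [0.367, -0.93, 0.0], [-0.0, -0.0, -1.0]]
ft_force: [-0.3, 1.1, -0.9]
width: 0.0501
grip_force: 0.0
```

```bash
python3 - <<'E'
from h import *
st()
p,d=ctrl.grab_frame("scene");cv2.imwrite("pics/s9.png",cv2.resize(p[100:300,210:410],None,fx=3,fy=3,interpolation=cv2.INTER_CUBIC))
X=pts("scene",d);q=X.reshape(-1,3)
for lo,hi in((.12,.15),(.15,.165),(.18,.2)):
    w=q[(np.hypot(*(q[:,:2]-AX).T)<.046)&(q[:,2]>lo)&(q[:,2]<hi)];print(lo,len(w),circ(w[:,:2]))
g=p.max(2);m=(g<60)&(X[...,2]>.1)&(X[...,2]<.18)&(np.hypot(X[...,0]-.51,X[...,1]+.02)<.06)
w=X[m];print("handle",len(w),w.mean(0),cv2.minAreaRect(w[:,:2].astype(np.float32)));u=(w[:,:2]-AX)@[np.cos(.38),np.sin(.38)]
hz=[(round(a,3),w[(u>a)&(u<a+.02),2].max(initial=0).round(4)) for a in(-.16,-.14,-.12,-.1,-.08)];print(hz)
E
```

```text
18.05 [ 0.5364 -0.2109  0.2825] yaw 21.53 tilt [-0.0002  0.0001] F [-0.3  1.1 -0.9] T [ 0.05  0.01 -0.02] w 0.0501 [-24.5  23.  102.7  -0.   54.4  44. ]
0.12 415 (array([0.61550382, 0.02339538]), np.float64(0.03275319155673259))
0.15 279 (array([0.61474738, 0.02078141]), np.float64(0.03369785210296475))
0.18 416 (array([0.6155325 , 0.02509809]), np.float64(0.04085970310751508))
handle 408 [ 0.51440652 -0.00672213  0.15493074] ((0.5134866237640381, -0.008605876937508583), (0.0872591957449913, 0.0140425655990839), 23.100614547729492)
[(-0.16, np.float64(0.163)), (-0.14, np.float64(0.163)), (-0.12, np.float64(0.1637)), (-0.1, np.float64(0.1631)), (-0.08, np.float64(0.164))]
```

View pics/s9.png

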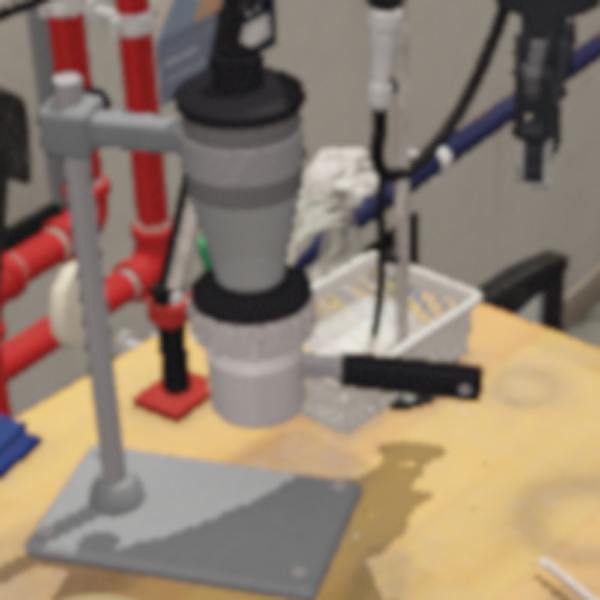

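The pot hangs in the collar at about (295,215) full-frame, with its handle level out to (370,225) and the gripper clear. I'll check its height against the reading taken on the table.

```bash
python3 - <<'E'
from h import *
def hz(p,d,c,lo,hi):
    X=pts("scene",d);m=(p.max(2)<60)&(X[...,2]>lo)&(X[...,2]<hi)&(np.hypot(X[...,0]-c[0],X[...,1]-c[1])<.06)
    z=X[m][:,2];return len(z),z.mean(),np.median(z),np.percentile(z,[90,98])
a=hz(cv2.imread("pics/scene0.png"),np.load("pics/scene0.npy"),(.4631,-.2081),.02,.06)
p,d=ctrl.grab_frame("scene");b=hz(p,d,(.5135,-.0086),.13,.17);print(a,b,"rise",b[2]-a[2],b[3]-a[3],"locked expects .1142, hump .117")
E
```

```text
(263, np.float64(0.040939417625707034), np.float64(0.04176307514789237), array([0.04706762, 0.04882294])) (408, np.float64(0.1548946841469795), np.float64(0.1561571170665889), array([0.1616138 , 0.16251997])) rise 0.11439404191869654 [0.11454618 0.11369703] locked expects .1142, hump .117
```

The rise is about 114.2 mm, which matches the locked height rather than the hump height.

```bash
python3 -c "
from station import ctrl
print(ctrl.hand_in())"
```

```text
the job is handed in; nothing more can be done
None
```

The pot hangs locked and level in the collar, the gripper has let go and is well clear, and I handed the job in at about 18 s of the 64 s allowed; no verdict came back.

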